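# Clamp the guitar-neck blank with the ratchet lever

### The arm

A 6-joint arm with a two-finger parallel gripper is mounted at the origin on the work surface. World frame = base frame: x ahead of the robot, y to its left, z up, the work surface at z = 0. Lengths are in m, angles in rad, forces in N, time in s.
With the tool pointing down it reaches from about 0.4 to 0.825 m from the base axis. Payload 7 kg.
Tool frame: the origin (TCP) lies on the centre line of the jaws, within the pads' length; the fingertips stand 11 mm ahead of it and the grasp point (between the pads) lies 8 mm behind it; z points along the fingers, y is the line along which they close (so a half turn about z gives the same grasp; the last joint's range is limited). The gripper opens to 85 mm and grips with 20 to 120 N. Pads are 22 mm wide; open, the fingers measure 114 mm over their backs; the gripper's body (76 mm by 85 mm) begins 54 mm behind the grasp point. The pads swing forward as they close: fully open they stand 13 mm farther back than shut.
Start: joints at [1.451, 0.359, 0.012, 0, -1.224, -0.288], TCP at [0.268, 0.62, 0.209] pointing down, gripper open.
Joint ranges: [-3.07, 3.07], [-1.43, 2.12], [-1.02, 1.25], [-3.03, 1.67], [-3.05, -0], [-3.03, 3.03]. Speed limits (rad/s): [2.39, 2.39, 3.01, 3.14, 3.14, 3.14].

### API

Orientations are given as a 3x3 rotation matrix whose columns are the frame's x, y, z axes.
In Python, from station import env gives the robot as it stands.
- The arm moves only by the tool move_arm, never from a script. Its argument "deltas" is a list of rows, each an object with "linear": the shift along the tool's x, y, z in units of 300 mm (1.0 is 300 mm), a list of three; "spin": the turn about the tool's z in units of 90 degrees (1.0 is 90 degrees). In form: [{"linear": [x, y, z], "spin": spin}, ...]. A call has 1 to 10 rows; each row shifts and turns the commanded pose from where the row before left it, along the tool's axes as they then stand; what a row does not reach is not made up. A row lasts 1/8 s, in which the tool goes at most 62.5 mm and 10.7 degrees, less where a joint would pass 70% of its speed; a pose out of reach is approached as far as the arm can. A call with a number of a shift or a turn outside -1 to 1 is refused whole. A call with a gripper value outside its range is refused whole. "gripper" is the opening in per cent of the stroke, from 0 (shut) to 100 (fully open), set as the call begins (left out, the last holds). The fingers move at their own pace and stop on an object; "grip_force" is the grip in N (left out, the last holds). Time passes only in rows, so rows that do not move let the fingers close. It gives the time, the measured TCP pose, the force, the opening and the grip force at its end, in the units of the state.
- env.get_state(): the state, without advancing time (a new reading comes with each control period).
- env.read_camera(name): name is "scene" or "side" or "wrist"; returns (picture, depth): 420x560x3 uint8, red, green, blue; 420x560 float32, m along the optical axis (not along the pixel's ray), 0 where there is no reading.
- env.camera_info(name): a dict with "fov_y" (degrees; the focal length in pixels is half the picture's height over the tangent of half this angle, whatever the lens; pixels are square), "cx", "cy" (the principal point, pixels), "T" (4x4, takes a point from camera to world coordinates). Camera axes: x right, y up, looking along -z (the intrinsics and any distortion apply to the point x, -y, -z); pixel columns grow to the right and rows downward; lengths in m; the calibration is good to about 2 mm. A picture is of the moment at which its call begins: read the wrist's pose just before it. camera_info takes no time and is no camera call; for the wrist camera it gives the pose at the moment of the call.
- env.sign_off(): hands the job in; it is judged then, once.
The state is a dict: "time_s": time; "qpos": joint angles; "joint_vel": joint speeds; "tau": joint torques, N m; "ee_pos": TCP position; "tcp_rot": TCP orientation; "wrist_force": force on the tool from outside, world axes, zero at the start; "moment": the same for the moment, N m; "width": finger opening in m; "finger_force": force on a finger pad.
Only numpy, scipy, OpenCV 4.12 (cv2) and the standard library are available. Lean on these libraries where they do the work, as an engineer would, in place of code of your own. Each camera call takes 0.05 s, during which the arm holds its last target. There are 200 camera calls.

### The job

Clamp the guitar-neck blank in the blue jig: turn the orange-knobbed lever clockwise (seen from above), and as its swing between the two steel pins is too short, lift it off its serrations, swing it back, let it drop in and turn it again, as often as needed. Stop when a steady push of about 15 N at the knob just moves the lever (well clear of the pins); do not tighten beyond that, the wood bruises. Leave the lever dropped fully into its serrations, let go, and do not disturb the blank or anything else on the bench.

Things in the scene. Friction and masses are not known exactly. Their poses are not given: they have to be found in the camera images.
- jig: Bench jig, fixed: plywood base 200 x 260 x 18 mm, origin at the centre of its underside on the bench, z up. A blue bridge (124 mm along its x, 110 mm along its y, top 90 mm above the bench) spans the blank; the clamping screw runs down through it on the jig's z axis. The lever on top points along the jig's -x at mid-swing and at the start is 0.1 to 0.4 rad clockwise of that (seen from above).
- axis (a point): Point on the lever's and screw's turning axis, on the bridge's top, 90 mm above the bench. Just above it sits a ring of 16 steel serrations (22.5 degrees apart) fixed to the screw. The screw takes about 10 N at the knob to turn while it runs free, and holds by its own friction when let go. Turning the seated lever back unscrews it. Pushes are given for a slow steady turn; read at rest after a step they come out 1 to 3 N lower.
- under_bridge (a point): Fixed point on the axis, 60 mm above the bench, where the screw's round cork pad (34 mm wide, sprung) hangs over the blank. Turning clockwise lowers the pad 4 mm per rad. At the start it is 2 to 9 mm above the wood: that gap differs every time and is not reported. Once the pad meets the wood the push needed at the knob grows by about 5 N per 0.25 rad.
- pin_tight (a point): Top of the steel pin (8 mm thick, 48 mm from the axis, top 132 mm above the bench) that stops the lever's arm 0.85 rad clockwise of mid-swing. Pushed against a pin the knob resists too, without clamping anything. Lifting does not carry the lever over the pins.
- pin_back (a point): Top of the same kind of pin at the other end, stopping the arm 0.85 rad anticlockwise of mid-swing.
- knob (a point): Centre of the lever's orange knob, an upright post 16 mm thick, 50 mm tall, on the end of a black arm 14 mm wide, 80 mm from the axis. Seated: this point is 152 mm above the bench, post top 174, arm top 124, round hub (62 mm wide) top 139. Right push along the arc to keep it creeping: about 15 N (13.5 to 17.5 is fine); above 20 N the wood bruises.
- lift (a joint): Height of the lever above its seat, m: 0 seated in the serrations, 0.0045 with its teeth standing on their tops (clear above that), 0.011 fully lifted. A spring pulls it down: lifting takes about 5 N at first and 10 N at the top; let go, it drops. If its teeth land on the tops, it drops in when the lever is turned on by up to 0.35 rad, if it is not held up.
- index (a joint): Angle of the lever relative to the screw, rad, positive clockwise: 0 at the start, goes negative as the lifted lever is swung back; seated it stays at a multiple of 0.393 with 0.03 rad of play either way. Take the push off the lever before lifting: loaded teeth bind.
- blank: Maple guitar-neck blank, loose, lying on the bed under the bridge along the jig's y: 56 mm wide, 25 mm thick, 395 mm long with the wider head (78 mm) at +y; origin at the centre of its underside between its middle and head, 24 mm above the bench. It already lies where it belongs.
- bed: Cork bed 66 x 240 x 6 mm on the jig's base, fixed, under the blank; the clamping force passes through the blank onto it. Origin at the centre of its underside.
- tin_yellow: Grey square tin, 75 x 105 x 197 mm with yellow cap, bystander, origin at its foot.
- tin_red: Grey square tin, 75 x 105 x 197 mm with red cap, bystander, origin at its foot.
- cup: White cup, 76 mm wide, 90 mm tall, bystander, origin at its foot.
- sticks: Loose bundle of stir sticks, about 200 x 60 x 6 mm, bystander, origin at its underside.
- screwdriver: Screwdriver with yellow handle lying down, bystander.
- caul: Dark wooden block 100 x 35 x 20 mm, bystander, origin at its underside.
- glue: White bottle, 56 mm wide, 150 mm tall, bystander, origin at its foot.

How it is judged:
By the outcome, as a careful person would: the job done as asked, in the order asked, and still so for the second after the job is handed in, with the robot touching nothing.
It also fails if it takes over 72 s, if anything falls off the work surface, if the arm or the gripper's body presses on something with over 40 N, if the wrist force passes 120 N, or if a joint passes its speed limit or range.

## Working session

There is one attempt and no reset: what is moved stays moved. The work goes in short steps, Python scripts to look and compute and a tool call to move; the robot and the scene stay as the last step left them, time stands still between calls to the robot, and variables do not carry over. Pictures are saved under pics/ and viewed, at most 10 in all, crops included, and the job is handed in when it is done.

Besides the shell and the picture viewer there is one more tool, called after "Request:" as name(argument=value, ...), one argument or row to a line, values as JSON. move_arm: Moves the arm, as the interface text tells. Its arguments: {"type":"object","properties":{"deltas":{"type":"array"},"gripper":{"type":"number"},"grip_force":{"type":"number"}},"required":["deltas"]}

```bash
mkdir -p pics; ls
python3 - <<'E'
from station import env
import cv2,numpy as np
s=env.get_state();print({k:np.round(v,3).tolist() for k,v in s.items()})
ims=[]
for n in("scene","side","wrist"):
    i=env.camera_info(n);print(n,i["fov_y"],i["cx"],i["cy"],np.round(i["T"],3).tolist(),[k for k in i])
    p,d=env.read_camera(n);cv2.imwrite(f"pics/{n}0.png",p[:,:,::-1]);np.save(f"pics/{n}0.npy",d)
    print(d[d>0].min(),d.max())
    ims.append(p[:,:,::-1])
E
```

```text
pics
{'time_s': 0.0, 'qpos': [1.451, 0.359, 0.011, -0.0, -1.224, -0.288], 'joint_vel': [-0.002, 0.0, 0.002, 0.0, -0.001, -0.0], 'tau': [0.002, -58.332, 29.341, 6.936, -0.006, 0.0], 'ee_pos': [0.268, 0.619, 0.208], 'tcp_rot': [[0.918, -0.397, -0.001], [-0.397, -0.918, -0.002], [0.0, 0.002, -1.0]], 'wrist_force': [-0.5, -0.193, 0.082], 'moment': [0.047, 0.013, -0.019], 'finger_force': 0.0, 'width': 0.085}
scene 53.520384697746 282.4263768537661 209.49270008038272 [[0.492, -0.68, 0.543, 1.054], [0.87, 0.372, -0.323, -0.377], [0.017, 0.632, 0.775, 0.937], [0.0, 0.0, 0.0, 1.0]] ['fov_y', 'cx', 'cy', 'T']
0.69380057 3.7401118
side 44.565122901605555 283.13216331434364 211.66484833903178 [[-0.986, -0.116, 0.118, 0.638], [0.164, -0.593, 0.788, 1.077], [-0.021, 0.797, 0.604, 0.937], [0.0, 0.0, 0.0, 1.0]] ['fov_y', 'cx', 'cy', 'T']
0.53169936 3.4619234
wrist 61.93803583556266 279.81666647463675 211.2188900621314 [[-0.396, 0.884, 0.247, 0.329], [-0.918, -0.382, -0.104, 0.591], [0.002, -0.268, 0.964, 0.373], [0.0, 0.0, 0.0, 1.0]] ['fov_y', 'cx', 'cy', 'T']
0.05579708 1.3527881
```

View pics/scene0.png

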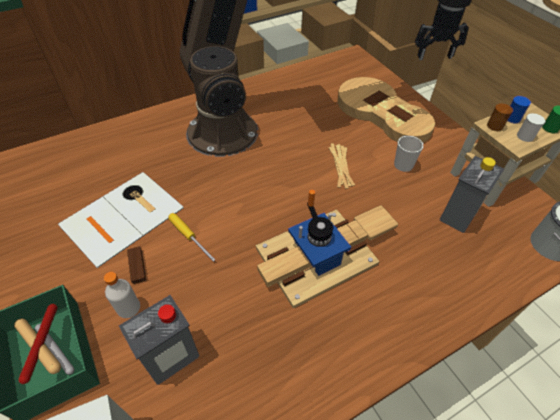

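View pics/side0.png

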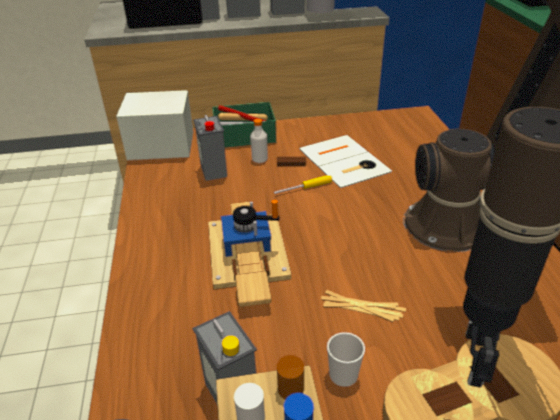

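The scene view shows the blue bridge at about (320,240), the hub at (320,230) and the orange knob at (311,198). The side view has the hub at (244,215) and the knob at (275,208). Next I measure these points.

```bash
cat > h.py <<'E'
import numpy as np,cv2
from station import env
def ray(info,u,v):
    f=210/np.tan(np.radians(info["fov_y"]/2)); T=np.array(info["T"])
    d=T[:3,:3]@np.array([(u-info["cx"])/f,-(v-info["cy"])/f,-1.]); return T[:3,3],d
def cloud(info,d):
    v,u=np.mgrid[:420,:560]; f=210/np.tan(np.radians(info["fov_y"]/2)); T=np.array(info["T"])
    P=np.stack([(u-info["cx"])/f*d,-(v-info["cy"])/f*d,-d],-1); return P@T[:3,:3].T+T[:3,3]
def tri(rs):
    A=np.zeros((3,3));b=np.zeros(3)
    for o,d in rs:
        d=d/np.linalg.norm(d);M=np.eye(3)-np.outer(d,d);A+=M;b+=M@o
    x=np.linalg.solve(A,b);return x,[np.linalg.norm(np.cross(x-o,d/np.linalg.norm(d))) for o,d in rs]
def onz(r,z): o,d=r; return o+d*(z-o[2])/d[2]
E
python3 - <<'E'
from h import *
kr=[]
for n,box in(("scene",(295,180,330,215)),("side",(262,190,290,225))):
    i=env.camera_info(n);p=cv2.imread(f"pics/{n}0.png");d=np.load(f"pics/{n}0.npy");P=cloud(i,d)
    h=cv2.cvtColor(p,cv2.COLOR_BGR2HSV)
    m=cv2.inRange(h,(5,190,120),(16,255,255));x0,y0,x1,y1=box
    M=np.zeros_like(m);M[y0:y1,x0:x1]=m[y0:y1,x0:x1]
    ys,xs=np.nonzero(M);print(n,"knob px",xs.mean(),ys.mean(),len(xs),xs.min(),xs.max(),ys.min(),ys.max(),"3d med",np.median(P[M>0],0).round(4), P[M>0][:,2].min(),P[M>0][:,2].max())
    kr.append(ray(i,xs.mean(),ys.mean()))
    b=cv2.inRange(h,(105,150,60),(125,255,255)); b[:150]=0;b[330:]=0;b[:,:200]=0;b[:,400:]=0
    Q=P[(b>0)];t=Q[abs(Q[:,2]-.09)<.008]
    r=cv2.minAreaRect((t[:,:2]*1000).astype(np.float32));print("blue top",len(t),r,np.median(t[:,2]))
    # bench check
    q=P[230:300,440:470] if n=="scene" else P[300:330,140:160]
    print("bench z",np.median(q[...,2]))
    reg=P[150:330,200:400].reshape(-1,3);w=reg[(abs(reg[:,2]-.139)<.006)]
    print("hubtop",len(w),np.median(w,0),w.min(0),w.max(0))
    reg=reg[(reg[:,2]>.012)&(reg[:,2]<.024)]
    r=cv2.minAreaRect((reg[:,:2]*1000).astype(np.float32));print("base",len(reg),r)
print(tri(kr))
E
```

```text
scene knob px 311.23333333333335 192.86666666666667 30 308 314 190 201 3d med [0.5047 0.03   0.1725] 0.1395760060618847 0.17570508781700933
blue top 1068 ((581.7598266601562, 10.242706298828125), (124.25265502929688, 108.8708724975586), 0.32462167739868164) 0.08964766341033303
bench z 6.584882229859756e-05
hubtop 414 [0.58237607 0.0108329  0.13604406] [ 0.50140409 -0.02825416  0.13301086] [0.61084256 0.05491127 0.14488562]
base 2835 ((455.5379638671875, 20.543548583984375), (621.757568359375, 528.185791015625), 55.80722427368164)
side knob px 276.5 206.1107142857143 280 262 289 190 224 3d med [ 0.4889 -0.1456  0.0014] -0.0064408017189495625 0.9365794980518635
blue top 699 ((581.7196655273438, 15.322158813476562), (111.6099853515625, 117.50235748291016), 89.28616333007812) 0.08910064358357517
bench z -0.00021215918615702378
hubtop 268 [0.57856956 0.01622376 0.13570014] [ 0.49790034 -0.02860686  0.13303139] [0.61001309 0.06004176 0.14455643]
base 2669 ((406.01788330078125, -162.76858520507812), (561.2570190429688, 610.8807373046875), 1.0766069889068604)
(array([0.49796525, 0.03579779, 0.15923254]), [np.float64(0.0011674760181170315), np.float64(0.001167476018116968)])
```

Request:
move_arm(
  deltas=[
    {"linear":[0.1,0.1,-0.06],"spin":0},
    {"linear":[0.106,0.106,-0.06],"spin":0},
    {"linear":[0.106,0.106,-0.06],"spin":0},
    {"linear":[0.106,0.106,-0.06],"spin":0},
    {"linear":[0.106,0.106,0],"spin":0},
    {"linear":[0.106,0.106,0],"spin":0},
    {"linear":[0.106,0.106,0],"spin":0},
    {"linear":[0.106,0.106,0],"spin":0},
    {"linear":[0.106,0.106,0],"spin":0},
    {"linear":[0.106,0.106,0],"spin":0},
  ],
)

```text
time_s: 1.4
ee_pos: [0.4327, 0.2025, 0.281]
tcp_rot: [[0.918, -0.396, 0.0], [-0.396, -0.918, 0.0], [-0.0, -0.0, -1.0]]
wrist_force: [0.5, 0.3, 0.5]
width: 0.0859
finger_force: 0.0
```

Request:
move_arm(
  deltas=[
    {"linear":[0.106,0.106,0],"spin":0},
    {"linear":[0.106,0.106,0],"spin":0},
    {"linear":[0.106,0.106,0],"spin":0},
    {"linear":[0.106,0.106,0],"spin":0},
    {"linear":[0,0,0],"spin":-0.064},
    {"linear":[0,0,0],"spin":0},
  ],
)

```text
time_s: 2.15
ee_pos: [0.4988, 0.0362, 0.2807]
tcp_rot: [[0.953, -0.304, -0.001], [-0.304, -0.953, -0.0], [-0.001, 0.0, -1.0]]
wrist_force: [-0.5, 0.4, -0.2]
width: 0.0852
finger_force: 0.0
```

Run:
```python
from h import *
s=env.get_state();print(s["ee_pos"],s["tcp_rot"][:,0],s["wrist_force"],s["qpos"])
i=env.camera_info("wrist");p,d=env.read_camera("wrist");p=p[:,:,::-1].copy()
cv2.imwrite("pics/w1.png",p);np.save("pics/w1.npy",d);np.save("pics/w1T.npy",i["T"])
P=cloud(i,d);h=cv2.cvtColor(p,cv2.COLOR_BGR2HSV);m=cv2.inRange(h,(5,170,100),(18,255,255))
n,l,st,c=cv2.connectedComponentsWithStats(m)
for k in range(1,n):
    if st[k,4]>60:
        q=P[l==k];print(st[k],c[k],np.median(q,0).round(4),q[:,2].min(),q[:,2].max(), np.median(q[q[:,2]>.17],0))
```

```text
[0.49875942 0.03615389 0.28071015] [ 9.52598570e-01 -3.04229603e-01 -5.59945803e-04] [-0.47197948  0.37465888 -0.18171016] [ 4.65839604e-01  2.55251106e-02 -2.44927633e-01 -1.89316287e-04
 -1.30094864e+00  7.95877686e-01]
[274 176  20  28 424] [283.36792453 190.35613208] [0.5058 0.0296 0.1736] -0.0007554381769386831 0.44599087798458587 [0.50392244 0.02998936 0.17410627]
```

View pics/w1.png

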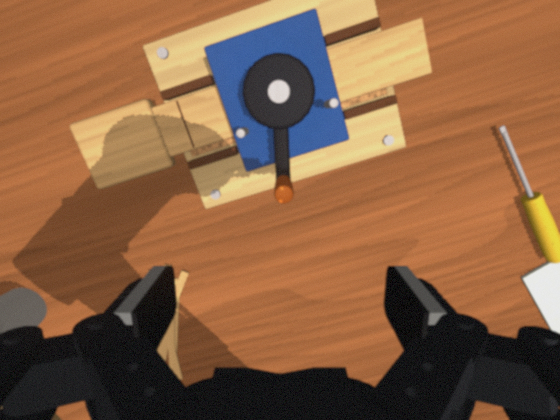

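The wrist view shows the hub disc at (279,91), the knob at (284,190), and the pins at (240,133) and (333,103). I cast these onto their known heights and check them with depth.

Run:
```python
from h import *
i=env.camera_info("wrist");i["T"]=np.load("pics/w1T.npy");p=cv2.imread("pics/w1.png");d=np.load("pics/w1.npy");P=cloud(i,d)
h=cv2.cvtColor(p,cv2.COLOR_BGR2HSV)
for nm,u,v,z in(("hub",279,91,.139),("pinB?",333.5,102.5,.132),("pinT?",240.5,132.5,.132)):
    q=P[int(v)-2:int(v)+3,int(u)-2:int(u)+3].reshape(-1,3);print(nm,onz(ray(i,u,v),z).round(4),np.median(q,0).round(4))
g=P.reshape(-1,3);c=np.array([.582,.010])
r=np.hypot(*(g[:,:2]-c).T)
w=g[(r<.05)&(g[:,2]>.136)&(g[:,2]<.142)];print("hub disc",len(w),cv2.minEnclosingCircle((w[:,:2]*1000).astype(np.float32)),w.mean(0))
w=g[(r>.06)&(r<.11)&(g[:,2]>.1705)&(g[:,2]<.178)];k=np.median(w,0);print("knobtop",len(w),cv2.minEnclosingCircle((w[:,:2]*1000).astype(np.float32)),w.mean(0))
w=g[(r>.035)&(r<.068)&(g[:,2]>.118)&(g[:,2]<.128)];print("arm",len(w),w.mean(0))
b=cv2.inRange(h,(100,120,40),(130,255,255));t=P[(b>0)&(abs(P[...,2]-.09)<.006)]
print(cv2.minAreaRect((t[:,:2]*1000).astype(np.float32)))
```

```text
hub [0.5804 0.0093 0.139 ] [0.5802 0.0095 0.1395]
pinB? [ 0.5577 -0.0325  0.132 ] [ 0.5583 -0.0319  0.1327]
pinT? [0.5583 0.0518 0.132 ] [0.5588 0.0521 0.1325]
hub disc 2812 ((580.24853515625, 10.082789421081543), 29.756975173950195) [0.58044415 0.00969622 0.13710799]
knobtop 291 ((503.0832824707031, 30.348129272460938), 7.8230133056640625) [0.50364605 0.03019111 0.17400097]
arm 588 [0.53367541 0.02170654 0.1240952 ]
((580.685546875, 9.679046630859375), (108.85444641113281, 120.69805145263672), 89.54348754882812)
```

Request:
move_arm(
  deltas=[
    {"linear":[0.02,0.0143,0.042],"spin":0},
    {"linear":[0,0,0.06],"spin":-0.03},
    {"linear":[0,0,0.06],"spin":0},
    {"linear":[0,0,0.06],"spin":0},
    {"linear":[0,0,0.06],"spin":0},
    {"linear":[0,0,0.06],"spin":0},
    {"linear":[0,0,0.06],"spin":0},
    {"linear":[0,0,0.04],"spin":0},
    {"linear":[0,0,0],"spin":0},
  ],
  gripper=45,
)

```text
time_s: 3.32
ee_pos: [0.5027, 0.0307, 0.1473]
tcp_rot: [[0.966, -0.257, -0.002], [-0.257, -0.966, -0.001], [-0.002, 0.001, -1.0]]
wrist_force: [0.0, 0.2, 0.3]
width: 0.0382
finger_force: 0.0
```

Request:
move_arm(
  deltas=[
    {"linear":[0,0,0],"spin":0},
    {"linear":[0,0,0],"spin":0},
    {"linear":[0,0,0],"spin":0},
    {"linear":[0,0,0],"spin":0},
    {"linear":[0,0,0],"spin":0},
    {"linear":[0,0,0],"spin":0},
  ],
  gripper=0,
  grip_force=40,
)

```text
time_s: 4.08
ee_pos: [0.5037, 0.0309, 0.149]
tcp_rot: [[0.966, -0.257, 0.001], [-0.257, -0.966, 0.0], [0.001, -0.0, -1.0]]
wrist_force: [-1.7, 0.4, 4.7]
width: 0.0115
finger_force: 39.7
```

Run:
```python
from h import *
p,d=env.read_camera("wrist");q,_=env.read_camera("side")
c=cv2.resize(q[150:270,200:320],(400,400),interpolation=cv2.INTER_CUBIC)
cv2.imwrite("pics/w2.png",np.hstack([cv2.resize(p[100:400,130:430],(400,400)),c])[:,:,::-1])
s=env.get_state();print(s["ee_pos"],s["wrist_force"],s["moment"],s["width"])
```

```text
[0.50372563 0.03096409 0.14897805] [-1.38239788  1.32503741  5.68813889] [ 2.96280725e-01  5.06070832e-01 -1.35188156e-04] 0.011600974386532667
```

View pics/w2.png

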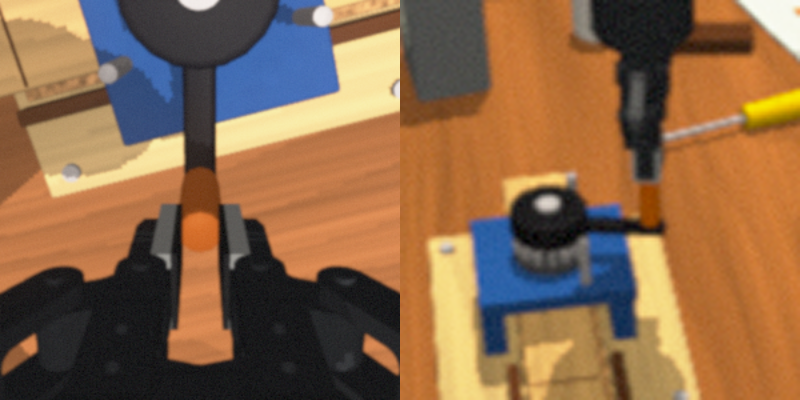

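The knob is gripped squarely between the pads and the lever is seated. I start turning clockwise.

Request:
move_arm(
  deltas=[
    {"linear":[0.0003,-0.0133,0],"spin":0.032},
    {"linear":[0.0003,-0.0133,0],"spin":0.032},
    {"linear":[0.0003,-0.0133,0],"spin":0.032},
    {"linear":[0.0003,-0.0133,0],"spin":0.032},
  ],
)

```text
time_s: 4.68
ee_pos: [0.5081, 0.0439, 0.1489]
tcp_rot: [[0.895, -0.446, -0.002], [-0.446, -0.895, -0.003], [-0.0, 0.003, -1.0]]
wrist_force: [-3.8, -8.2, 7.5]
width: 0.0117
finger_force: 40.2
```

```bash
cat >> h.py <<'E'
def rep():
    s=env.get_state();A=np.array([.5805,.0096]);v=s["ee_pos"][:2]-A;R=s["tcp_rot"];phi=np.arctan2(v[1],-v[0])
    t=np.array([np.sin(phi),np.cos(phi)]);r=np.array([-np.cos(phi),np.sin(phi)]);F=s["wrist_force"]
    print("t%.2f phi %.3f tool %.3f r %.4f z %.4f | push %.1f rad %.1f Fz %.1f |F xyz"%(s["time_s"],phi,np.arctan2(-R[1,0],R[0,0]),np.hypot(*v),s["ee_pos"][2],-F[:2]@t,F[:2]@r,F[2]),s["width"].round(4),s["moment"].round(2))
E
python3 -c "from h import *;rep()"
```

```text
Traceback (most recent call last):
  File "h.py", line 18, in rep
    print("t%.2f phi %.3f tool %.3f r %.4f z %.4f | push %.1f rad %.1f Fz %.1f |F xyz"%(s["time_s"],phi,np.arctan2(-R[1,0],R[0,0]),np.hypot(*v),s["ee_pos"][2],-F[:2]@t,F[:2]@r,F[2]),s["width"].round(4),s["moment"].round(2))
                                                                                                                                                                                      ^^^^^^^^^^^^^^^^
AttributeError: 'float' object has no attribute 'round'
```

Request:
move_arm(
  deltas=[
    {"linear":[0.0003,-0.0133,0],"spin":0.032},
    {"linear":[0.0003,-0.0133,0],"spin":0.032},
    {"linear":[0.0003,-0.0133,0],"spin":0.032},
    {"linear":[0.0003,-0.0133,0],"spin":0.032},
    {"linear":[0.0003,-0.0133,0],"spin":0.032},
  ],
)

```text
time_s: 5.3
ee_pos: [0.5185, 0.0607, 0.1488]
tcp_rot: [[0.756, -0.655, -0.003], [-0.655, -0.756, -0.003], [-0.0, 0.004, -1.0]]
wrist_force: [-7.3, -4.3, 10.8]
width: 0.0117
finger_force: 40.6
```

```bash
sed -i 's/s\["width"\].round(4)/round(float(s["width"]),4)/' h.py; python3 -c "from h import *;rep()"
```

```text
t5.30 phi 0.689 tool 0.714 r 0.0804 z 0.1488 | push 8.0 rad 2.9 Fz 10.8 |F xyz 0.0117 [-1.87  2.46  0.22]
```

Request:
move_arm(
  deltas=[
    {"linear":[0.0002,0.009,0],"spin":-0.016},
    {"linear":[0,0,0],"spin":0},
  ],
)

```text
time_s: 5.55
ee_pos: [0.5179, 0.0599, 0.1489]
tcp_rot: [[0.773, -0.634, -0.0], [-0.634, -0.773, -0.0], [0.0, 0.0, -1.0]]
wrist_force: [-1.8, -0.2, 7.6]
width: 0.012
finger_force: 40.0
```

```bash
python3 -c "from h import *;rep()"
```

```text
t5.55 phi 0.677 tool 0.687 r 0.0803 z 0.1489 | push 1.2 rad 1.3 Fz 7.6 |F xyz 0.012 [-0.11  1.1   0.02]
```

Request:
move_arm(
  deltas=[
    {"linear":[0,0.001,-0.015],"spin":0},
    {"linear":[0,0,-0.015],"spin":0},
    {"linear":[0,0,-0.013],"spin":0},
    {"linear":[0,0,0],"spin":0},
  ],
)

```text
time_s: 6.05
ee_pos: [0.5176, 0.0599, 0.1606]
tcp_rot: [[0.773, -0.635, -0.001], [-0.635, -0.773, -0.0], [-0.001, 0.001, -1.0]]
wrist_force: [4.2, -2.5, -11.2]
width: 0.0115
finger_force: 39.7
```

```bash
python3 -c "from h import *;rep()"
```

```text
t6.05 phi 0.674 tool 0.688 r 0.0805 z 0.1606 | push -0.7 rad -4.8 Fz -11.2 |F xyz 0.0115 [-1.   -1.52  0.07]
```

Request:
move_arm(
  deltas=[
    {"linear":[0.0005,0.0157,0],"spin":-0.0455},
    {"linear":[0.0005,0.0157,0],"spin":-0.0375},
    {"linear":[0.0005,0.0157,0],"spin":-0.0375},
    {"linear":[0.0005,0.0157,0],"spin":-0.0375},
    {"linear":[0.0005,0.0157,0],"spin":-0.0375},
    {"linear":[0.0005,0.0157,0],"spin":-0.0375},
    {"linear":[0.0005,0.0157,0],"spin":-0.0375},
    {"linear":[0.0005,0.0157,0],"spin":-0.0375},
    {"linear":[0.0005,0.0157,0],"spin":-0.0375},
    {"linear":[0.0005,0.0157,0],"spin":-0.0375},
  ],
)

```text
time_s: 7.3
ee_pos: [0.5012, 0.0172, 0.1607]
tcp_rot: [[0.996, -0.084, 0.0], [-0.084, -0.996, 0.001], [0.0, -0.001, -1.0]]
wrist_force: [7.1, 0.2, -14.2]
width: 0.0115
finger_force: 39.3
```

```bash
python3 -c "from h import *;rep()"
```

```text
t7.30 phi 0.096 tool 0.084 r 0.0797 z 0.1607 | push -0.9 rad -7.0 Fz -14.2 |F xyz 0.0115 [-0.28 -2.56 -0.04]
```

Request:
move_arm(
  deltas=[
    {"linear":[0.0025,0.0157,0.003],"spin":-0.0375},
    {"linear":[0.0025,0.0157,0],"spin":-0.0375},
    {"linear":[0.0005,0.0157,0],"spin":-0.0375},
    {"linear":[0.0005,0.0157,0],"spin":-0.0375},
    {"linear":[0.0005,0.0157,0],"spin":-0.0375},
    {"linear":[0.0005,0.0157,0],"spin":-0.0375},
    {"linear":[0.0005,0.0157,0],"spin":-0.0375},
    {"linear":[0.0005,0.0157,0],"spin":-0.0375},
    {"linear":[0.0005,0.0157,0],"spin":-0.0375},
    {"linear":[0.0005,0.0157,0],"spin":-0.0375},
  ],
)

```text
time_s: 8.55
ee_pos: [0.5114, -0.0281, 0.1599]
tcp_rot: [[0.875, 0.484, -0.001], [0.484, -0.875, 0.001], [-0.0, -0.001, -1.0]]
wrist_force: [2.9, 1.1, -9.1]
width: 0.0112
finger_force: 40.2
```

```bash
python3 -c "from h import *;rep()"
```

```text
t8.55 phi -0.499 tool -0.505 r 0.0787 z 0.1599 | push 0.4 rad -3.1 Fz -9.1 |F xyz 0.0112 [ 0.35 -0.88 -0.03]
```

Request:
move_arm(
  deltas=[
    {"linear":[0,0,0.015],"spin":0},
    {"linear":[0,0,0.015],"spin":0},
    {"linear":[0,0,0.009],"spin":0},
    {"linear":[0,0,0],"spin":0},
  ],
)

```text
time_s: 9.05
ee_pos: [0.5119, -0.0288, 0.1492]
tcp_rot: [[0.876, 0.482, 0.001], [0.482, -0.876, -0.001], [0.0, 0.001, -1.0]]
wrist_force: [-0.3, -2.4, -0.5]
width: 0.0115
finger_force: 42.0
```

```bash
python3 -c "from h import *;rep()"
```

```text
t9.05 phi -0.511 tool -0.503 r 0.0786 z 0.1492 | push 1.9 rad 1.4 Fz -0.5 |F xyz 0.0115 [-0.91 -0.   -0.  ]
```

Request:
move_arm(
  deltas=[
    {"linear":[0.0003,-0.0133,0],"spin":0.032},
    {"linear":[0.0003,-0.0133,0],"spin":0.032},
    {"linear":[0.0003,-0.0133,0],"spin":0.032},
    {"linear":[0.0003,-0.0133,0],"spin":0.032},
    {"linear":[0.0003,-0.0133,0],"spin":0.032},
  ],
)

```text
time_s: 9.68
ee_pos: [0.5045, -0.0113, 0.1492]
tcp_rot: [[0.969, 0.248, 0.0], [0.248, -0.969, -0.002], [-0.0, 0.002, -1.0]]
wrist_force: [2.2, -8.8, -0.6]
width: 0.0113
finger_force: 41.8
```

```bash
python3 -c "from h import *;rep()"
```

```text
t9.68 phi -0.269 tool -0.250 r 0.0789 z 0.1492 | push 9.0 rad 0.2 Fz -0.6 |F xyz 0.0113 [-3.07 -0.59  0.1 ]
```

Request:
move_arm(
  deltas=[
    {"linear":[0.0003,-0.0133,0],"spin":0.032},
    {"linear":[0.0003,-0.0133,0],"spin":0.032},
    {"linear":[0.0003,-0.0133,0],"spin":0.032},
    {"linear":[0.0003,-0.0133,0],"spin":0.032},
  ],
)

```text
time_s: 10.18
ee_pos: [0.5015, 0.0042, 0.1492]
tcp_rot: [[0.999, 0.049, -0.001], [0.049, -0.999, -0.002], [-0.001, 0.002, -1.0]]
wrist_force: [-0.6, -8.2, 1.0]
width: 0.0114
finger_force: 42.1
```

```bash
python3 -c "from h import *;rep()"
```

```text
t10.18 phi -0.068 tool -0.049 r 0.0791 z 0.1492 | push 8.1 rad 1.1 Fz 1.0 |F xyz 0.0114 [-3.05 -0.04  0.11]
```

Still free. I continue turning.

Request:
move_arm(
  deltas=[
    {"linear":[0.0003,-0.0133,0],"spin":0.032},
    {"linear":[0.0003,-0.0133,0],"spin":0.032},
    {"linear":[0.0003,-0.0133,0],"spin":0.032},
    {"linear":[0.0003,-0.0133,0],"spin":0.032},
  ],
)

```text
time_s: 10.68
ee_pos: [0.5017, 0.02, 0.1491]
tcp_rot: [[0.988, -0.151, -0.002], [-0.151, -0.988, -0.003], [-0.001, 0.003, -1.0]]
wrist_force: [-2.2, -7.8, 3.2]
width: 0.0115
finger_force: 42.4
```

```bash
python3 -c "from h import *;rep()"
```

```text
t10.68 phi 0.131 tool 0.152 r 0.0794 z 0.1491 | push 8.0 rad 1.2 Fz 3.2 |F xyz 0.0115 [-2.96  0.75  0.14]
```

Request:
move_arm(
  deltas=[
    {"linear":[0.0003,-0.0133,0],"spin":0.032},
    {"linear":[0.0003,-0.0133,0],"spin":0.032},
    {"linear":[0.0003,-0.0133,0],"spin":0.032},
    {"linear":[0.0003,-0.0133,0],"spin":0.032},
    {"linear":[0.0003,-0.0133,0],"spin":0.032},
  ],
)

```text
time_s: 11.3
ee_pos: [0.5064, 0.0391, 0.149]
tcp_rot: [[0.92, -0.393, -0.003], [-0.393, -0.92, -0.003], [-0.002, 0.004, -1.0]]
wrist_force: [-5.3, -6.8, 5.4]
width: 0.0114
finger_force: 42.9
```

```bash
python3 -c "from h import *;rep()"
```

```text
t11.30 phi 0.379 tool 0.403 r 0.0798 z 0.1490 | push 8.3 rad 2.4 Fz 5.4 |F xyz 0.0114 [-2.38  2.05  0.17]
```

Request:
move_arm(
  deltas=[
    {"linear":[0.0005,-0.0133,0],"spin":0.032},
    {"linear":[0.0005,-0.0133,0],"spin":0.032},
    {"linear":[0.0005,-0.0133,0],"spin":0.032},
    {"linear":[0.0003,-0.0133,0],"spin":0.032},
    {"linear":[0.0003,-0.0133,0],"spin":0.032},
    {"linear":[0.0003,-0.0133,0],"spin":0.032},
  ],
)

```text
time_s: 12.05
ee_pos: [0.5181, 0.0599, 0.149]
tcp_rot: [[0.761, -0.648, -0.004], [-0.648, -0.761, -0.002], [-0.002, 0.004, -1.0]]
wrist_force: [-10.8, -2.5, 8.0]
width: 0.0114
finger_force: 43.5
```

```bash
python3 -c "from h import *;rep()"
```

```text
t12.05 phi 0.678 tool 0.705 r 0.0801 z 0.1490 | push 8.7 rad 6.9 Fz 8.0 |F xyz 0.0114 [-0.89  3.88  0.15]
```

Request:
move_arm(
  deltas=[
    {"linear":[-0.003,0.01,0],"spin":-0.02},
    {"linear":[0,0,0],"spin":0},
  ],
)

```text
time_s: 12.3
ee_pos: [0.5176, 0.0593, 0.1491]
tcp_rot: [[0.783, -0.622, -0.0], [-0.622, -0.783, 0.0], [-0.0, -0.0, -1.0]]
wrist_force: [-3.9, 0.1, 4.3]
width: 0.0114
finger_force: 42.6
```

```bash
python3 -c "from h import *;rep()"
```

```text
t12.30 phi 0.668 tool 0.672 r 0.0802 z 0.1491 | push 2.3 rad 3.1 Fz 4.3 |F xyz 0.0114 [-0.05  1.64  0.01]
```

Request:
move_arm(
  deltas=[
    {"linear":[-0.002,0.003,0],"spin":0},
    {"linear":[0,0,-0.015],"spin":0},
    {"linear":[0,0,-0.015],"spin":0},
    {"linear":[0,0,-0.009],"spin":0},
    {"linear":[0,0,0],"spin":0},
  ],
)

```text
time_s: 12.92
ee_pos: [0.5171, 0.059, 0.1603]
tcp_rot: [[0.783, -0.622, 0.0], [-0.622, -0.783, 0.0], [-0.0, -0.0, -1.0]]
wrist_force: [3.6, -1.3, -9.1]
width: 0.0118
finger_force: 40.2
```

```bash
python3 -c "from h import *;rep()"
```

```text
t12.93 phi 0.662 tool 0.672 r 0.0804 z 0.1603 | push -1.2 rad -3.6 Fz -9.1 |F xyz 0.0118 [-0.64 -1.31  0.01]
```

Request:
move_arm(
  deltas=[
    {"linear":[0.0007,0.0157,0],"spin":-0.042},
    {"linear":[0.0007,0.0157,0],"spin":-0.0375},
    {"linear":[0.0007,0.0157,0],"spin":-0.0375},
    {"linear":[0.0007,0.0157,0],"spin":-0.0375},
    {"linear":[0.0007,0.0157,0],"spin":-0.0375},
    {"linear":[0.0007,0.0157,0],"spin":-0.0375},
    {"linear":[0.0007,0.0157,0],"spin":-0.0375},
    {"linear":[0.0007,0.0157,0],"spin":-0.0375},
    {"linear":[0.0007,0.0157,0],"spin":-0.0375},
    {"linear":[0.0007,0.0157,0],"spin":-0.0375},
  ],
)

```text
time_s: 14.18
ee_pos: [0.5012, 0.0157, 0.1603]
tcp_rot: [[0.997, -0.074, 0.001], [-0.074, -0.997, 0.001], [0.001, -0.001, -1.0]]
wrist_force: [4.7, -0.3, -9.7]
width: 0.0117
finger_force: 40.2
```

Request:
move_arm(
  deltas=[
    {"linear":[0.001,0.0157,0],"spin":-0.0375},
    {"linear":[0.001,0.0157,0],"spin":-0.0375},
    {"linear":[0.001,0.0157,0],"spin":-0.0375},
    {"linear":[0.001,0.0157,0],"spin":-0.0375},
    {"linear":[0.0005,0.0157,0],"spin":-0.0375},
    {"linear":[0.0005,0.0157,0],"spin":-0.0375},
    {"linear":[0.0005,0.0157,0],"spin":-0.0375},
    {"linear":[0.0005,0.0157,0],"spin":-0.0375},
    {"linear":[0.0005,0.0157,0],"spin":-0.0375},
  ],
)

```text
time_s: 15.3
ee_pos: [0.5097, -0.0251, 0.1601]
tcp_rot: [[0.898, 0.441, 0.001], [0.441, -0.898, 0.001], [0.001, -0.001, -1.0]]
wrist_force: [2.8, 2.2, -8.7]
width: 0.0113
finger_force: 40.2
```

```bash
python3 -c "from h import *;rep()"
```

```text
t15.30 phi -0.456 tool -0.456 r 0.0788 z 0.1601 | push -0.7 rad -3.4 Fz -8.7 |F xyz 0.0113 [ 0.49 -1.13  0.04]
```

Request:
move_arm(
  deltas=[
    {"linear":[0.0005,0.0145,0],"spin":-0.035},
    {"linear":[0,0,0],"spin":0},
    {"linear":[0,0,0.015],"spin":0},
    {"linear":[0,0,0.015],"spin":0},
    {"linear":[0,0,0.009],"spin":0},
    {"linear":[0,0,0],"spin":0},
  ],
)

```text
time_s: 16.05
ee_pos: [0.5121, -0.0297, 0.1492]
tcp_rot: [[0.873, 0.488, 0.001], [0.488, -0.873, -0.0], [0.001, 0.001, -1.0]]
wrist_force: [4.4, 0.3, -2.3]
width: 0.0118
finger_force: 41.6
```

```bash
python3 -c "from h import *;rep()"
```

```text
t16.05 phi -0.521 tool -0.510 r 0.0789 z 0.1492 | push 1.9 rad -4.0 Fz -2.3 |F xyz 0.0118 [-0.06 -1.42  0.06]
```

Request:
move_arm(
  deltas=[
    {"linear":[0.0015,-0.0133,0.003],"spin":0.032},
    {"linear":[0.0015,-0.0133,0.002],"spin":0.032},
    {"linear":[0.0003,-0.0133,0],"spin":0.032},
    {"linear":[0.0003,-0.0133,0],"spin":0.032},
  ],
)

```text
time_s: 16.55
ee_pos: [0.5061, -0.0165, 0.1489]
tcp_rot: [[0.953, 0.302, 0.001], [0.302, -0.953, -0.003], [0.0, 0.003, -1.0]]
wrist_force: [1.5, -8.9, 6.5]
width: 0.0116
finger_force: 43.3
```

```bash
python3 -c "from h import *;rep()"
```

```text
t16.55 phi -0.337 tool -0.307 r 0.0789 z 0.1489 | push 8.9 rad 1.6 Fz 6.5 |F xyz 0.0116 [-3.09 -0.28  0.14]
```

Request:
move_arm(
  deltas=[
    {"linear":[0.0003,-0.0133,0],"spin":0.03},
    {"linear":[0.0003,-0.0133,0],"spin":0.03},
    {"linear":[0.0003,-0.0133,0],"spin":0.03},
    {"linear":[0.0003,-0.0133,0],"spin":0.03},
  ],
)

```text
time_s: 17.05
ee_pos: [0.5021, -0.0015, 0.1489]
tcp_rot: [[0.993, 0.119, 0.0], [0.119, -0.993, -0.004], [-0.0, 0.004, -1.0]]
wrist_force: [0.1, -10.8, 8.7]
width: 0.0117
finger_force: 43.5
```

```bash
python3 -c "from h import *;rep()"
```

```text
t17.05 phi -0.140 tool -0.119 r 0.0791 z 0.1489 | push 10.7 rad 1.4 Fz 8.7 |F xyz 0.0117 [-3.92  0.17  0.13]
```

Request:
move_arm(
  deltas=[
    {"linear":[0.0003,-0.0133,0],"spin":0.03},
  ],
)

```text
time_s: 17.18
ee_pos: [0.5016, 0.0024, 0.1489]
tcp_rot: [[0.997, 0.072, -0.0], [0.072, -0.997, -0.004], [-0.0, 0.004, -1.0]]
wrist_force: [-1.8, -10.8, 9.3]
width: 0.0115
finger_force: 43.6
```

```bash
python3 -c "from h import *;rep()"
```

```text
t17.18 phi -0.091 tool -0.072 r 0.0792 z 0.1489 | push 10.6 rad 2.8 Fz 9.3 |F xyz 0.0115 [-4.12  0.28  0.09]
```

Request:
move_arm(
  deltas=[
    {"linear":[0.0003,-0.0133,0],"spin":0.03},
  ],
)

```text
time_s: 17.3
ee_pos: [0.5013, 0.0062, 0.1489]
tcp_rot: [[1.0, 0.024, -0.0], [0.024, -1.0, -0.004], [-0.001, 0.004, -1.0]]
wrist_force: [-1.4, -12.5, 9.5]
width: 0.0116
finger_force: 43.7
```

```bash
python3 -c "from h import *;rep()"
```

```text
t17.30 phi -0.043 tool -0.024 r 0.0793 z 0.1489 | push 12.4 rad 2.0 Fz 9.5 |F xyz 0.0116 [-4.29  0.47  0.14]
```

Request:
move_arm(
  deltas=[
    {"linear":[0.0003,-0.0133,0],"spin":0.03},
  ],
)

```text
time_s: 17.42
ee_pos: [0.5011, 0.0101, 0.1488]
tcp_rot: [[1.0, -0.023, -0.001], [-0.023, -1.0, -0.005], [-0.001, 0.005, -1.0]]
wrist_force: [-1.2, -12.0, 10.4]
width: 0.0117
finger_force: 43.8
```

```bash
python3 -c "from h import *;rep()"
```

```text
t17.43 phi 0.006 tool 0.023 r 0.0794 z 0.1488 | push 12.0 rad 1.1 Fz 10.4 |F xyz 0.0117 [-4.48  0.54  0.09]
```

Request:
move_arm(
  deltas=[
    {"linear":[0,-0.0033,0],"spin":0.0075},
    {"linear":[0,-0.0033,0],"spin":0.0075},
    {"linear":[0,-0.0033,0],"spin":0.0075},
  ],
)

```text
time_s: 17.8
ee_pos: [0.5011, 0.0129, 0.1488]
tcp_rot: [[0.998, -0.057, -0.001], [-0.057, -0.998, -0.005], [-0.001, 0.005, -1.0]]
wrist_force: [-1.1, -11.9, 9.4]
width: 0.0111
finger_force: 43.8
```

```bash
python3 -c "
from h import *
rep()
for k in range(5): env.read_camera('side');rep()"
```

```text
t17.80 phi 0.041 tool 0.057 r 0.0795 z 0.1488 | push 12.0 rad 0.7 Fz 9.4 |F xyz 0.0111 [-4.48  0.64  0.2 ]
t17.85 phi 0.042 tool 0.057 r 0.0795 z 0.1488 | push 11.9 rad 1.6 Fz 10.4 |F xyz 0.0117 [-4.42  0.68  0.05]
t17.90 phi 0.041 tool 0.057 r 0.0794 z 0.1488 | push 12.0 rad 0.2 Fz 10.2 |F xyz 0.0117 [-4.45  0.66  0.09]
t17.95 phi 0.041 tool 0.057 r 0.0795 z 0.1488 | push 10.8 rad 1.5 Fz 11.1 |F xyz 0.0114 [-4.45  0.68 -0.  ]
t18.00 phi 0.041 tool 0.056 r 0.0795 z 0.1488 | push 12.3 rad 1.7 Fz 9.9 |F xyz 0.0117 [-4.42  0.65  0.07]
t18.05 phi 0.041 tool 0.056 r 0.0795 z 0.1488 | push 11.2 rad 1.2 Fz 10.0 |F xyz 0.012 [-4.33  0.75  0.13]
```

Request:
move_arm(
  deltas=[
    {"linear":[0,-0.009,0],"spin":0.015},
  ],
)

```text
time_s: 18.18
ee_pos: [0.5012, 0.0153, 0.1488]
tcp_rot: [[0.997, -0.081, -0.001], [-0.081, -0.997, -0.005], [-0.001, 0.005, -1.0]]
wrist_force: [-2.1, -13.5, 10.6]
width: 0.0116
finger_force: 43.8
```

```bash
python3 -c "from h import *;rep()"
```

```text
t18.18 phi 0.071 tool 0.081 r 0.0795 z 0.1488 | push 13.7 rad 1.1 Fz 10.6 |F xyz 0.0116 [-4.95  0.67  0.04]
```

The reading at rest is about 13.5 N, which is roughly 15 N steady at mid-swing. I unload the lever and let go.

Request:
move_arm(
  deltas=[
    {"linear":[0,0.006,-0.003],"spin":-0.006},
    {"linear":[0,0.004,-0.003],"spin":-0.004},
    {"linear":[0,0,0],"spin":0},
  ],
)

```text
time_s: 18.55
ee_pos: [0.5011, 0.0141, 0.1492]
tcp_rot: [[0.998, -0.065, -0.001], [-0.065, -0.998, -0.002], [-0.001, 0.002, -1.0]]
wrist_force: [2.4, -5.6, -2.2]
width: 0.0116
finger_force: 41.7
```

```bash
python3 -c "from h import *;rep()"
```

```text
t18.55 phi 0.057 tool 0.065 r 0.0795 z 0.1492 | push 5.5 rad -2.7 Fz -2.2 |F xyz 0.0116 [-1.78 -0.74  0.04]
```

Request:
move_arm(
  deltas=[
    {"linear":[0,0.004,0.001],"spin":-0.004},
    {"linear":[0,0.002,0],"spin":0},
  ],
)

```text
time_s: 18.8
ee_pos: [0.5012, 0.0134, 0.1491]
tcp_rot: [[0.998, -0.058, -0.0], [-0.058, -0.998, -0.0], [-0.0, 0.0, -1.0]]
wrist_force: [-1.5, -1.5, 4.0]
width: 0.0112
finger_force: 42.6
```

Request:
move_arm(
  deltas=[
    {"linear":[0,0,0],"spin":0},
    {"linear":[0,0,0],"spin":0},
    {"linear":[0,0,0],"spin":0},
    {"linear":[0,0,0],"spin":0},
  ],
  gripper=45,
)

```text
time_s: 19.3
ee_pos: [0.5016, 0.0139, 0.1486]
tcp_rot: [[0.998, -0.058, -0.0], [-0.058, -0.998, 0.0], [-0.0, -0.0, -1.0]]
wrist_force: [-0.3, -0.3, 0.4]
width: 0.0384
finger_force: 0.0
```

Request:
move_arm(
  deltas=[
    {"linear":[0,0,-0.05],"spin":0},
    {"linear":[0,0,-0.08],"spin":0},
    {"linear":[0,0,-0.1],"spin":0},
    {"linear":[0,0,-0.1],"spin":0},
    {"linear":[0,0,-0.1],"spin":0},
    {"linear":[0,0,0],"spin":0},
    {"linear":[0,0,0],"spin":0},
  ],
)

```text
time_s: 20.18
ee_pos: [0.5014, 0.0138, 0.278]
tcp_rot: [[0.998, -0.058, 0.0], [-0.058, -0.998, 0.0], [0.0, -0.0, -1.0]]
wrist_force: [-0.4, -0.7, -0.7]
width: 0.0382
finger_force: 0.0
```

Run:
```python
from h import *
rep();i=env.camera_info("wrist");p,d=env.read_camera("wrist");P=cloud(i,d);g=P.reshape(-1,3);r=np.hypot(g[:,0]-.5805,g[:,1]-.0096)
w=g[(r>.06)&(r<.11)&(g[:,2]>.165)&(g[:,2]<.19)];print("knob",len(w),np.median(w,0))
w=g[(r<.028)&(g[:,2]>.13)&(g[:,2]<.16)];print("hub",np.median(w,0))
w=g[(r>.038)&(r<.065)&(g[:,2]>.115)&(g[:,2]<.14)&(abs(g[:,1]-.0096)<.02)];print("arm",len(w),np.median(w,0))
cv2.imwrite("pics/w3.png",p[:,:,::-1])
```

```text
t20.18 phi 0.053 tool 0.058 r 0.0792 z 0.2780 | push 0.7 rad 0.4 Fz -0.7 |F xyz 0.0382 [-0.04  0.    0.02]
knob 320 [0.50157059 0.01098476 0.173921  ]
hub [0.58109391 0.0095598  0.13652166]
arm 458 [0.52937907 0.01060159 0.1242623 ]
```

View pics/w3.png

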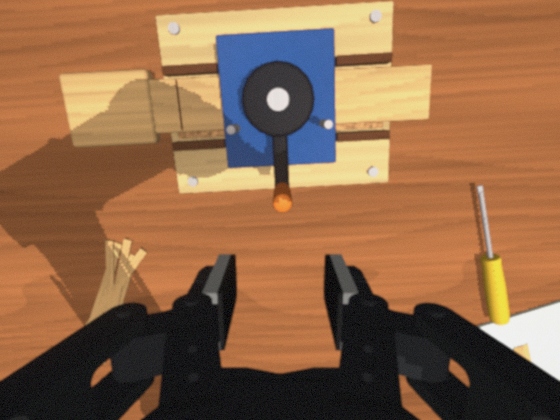

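The picture shows the lever seated near mid-swing, with the knob at (283,202) and its top at 174 mm, and the arm top at 124 mm. The blank looks undisturbed and the gripper is clear.

```bash
python3 -c "
from station import env
print(env.sign_off())"
```

```text
the job is handed in; nothing more can be done
None
```

The blank is clamped to an estimated 15 N steady push at the knob (13.7 N in the last reading; I did not run a separate steady-push test), with the lever seated near mid-swing and let go, and the job was handed in at about 20 s.

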